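# Clear the squeegee and hold the sprung print screen just below its balance

### The job

Take the squeegee off the print screen and lay it gently and flat in the empty grey tray. Then grip the screen's handle bar, raise the sprung screen a little past its balance point without letting it fly up to its stop, ease it back and hold it just below the balance point (by no more than about 10 degrees), so that the underside of the mesh can be looked at. Finish while still gripping and holding the screen there; do not disturb the other things on the table.

Things in the scene. Friction and masses are not known exactly. Their poses are not given: they have to be found in the camera images.
- press: tabletop screen press fixed to the table: a pale plywood board 380 x 320 x 18 mm with a white platen and the screen's hinge at its far end. z up, x points from the handle to the hinge. Origin on the table surface; the board reaches 160 mm before and 220 mm beyond it along x, 160 mm to either side along y
- screen (a joint): screen angle, rad: 0 = shut and level, growing as the handle side rises; stop at 1.35. Hinge springs balance its weight at 0.90 (52 degrees): below, it sinks shut (3.5 N at the handle when shut, 0.8 N at 0.8 rad); above, it is driven up to the stop (0.85 N at 1.0 rad, 2.7 N at 1.2). A pin and rib on the left hinge cheek mark the balance: the screen's side is then in line with them
- screen_hinge (a point): middle of the hinge axis, which runs along the press's y, 180 mm along the press's x from its origin and 52 mm above the table; it does not move
- screen_handle (a point): middle of the screen's handle, a round steel bar 16 mm thick, 146 mm long along the press's y, 285 mm from the hinge axis, 52 mm above the table when shut (34 mm of free height below it). Its axis is 45 mm out from the front of the screen frame, on two 12 mm posts that leave the middle 118 mm free
- squeegee: squeegee lying flat on the mesh inside the frame: a wooden bar with a black rubber blade along one side; 150 mm long along its y, 44 mm wide overall along its x, 24 mm high. Origin at the centre of its underside, z up
- tray: empty, grey, flat plastic tray fixed to the table on one side of the press, either left or right: 240 mm along its x, 120 mm along its y, walls 20 mm high and 5 mm thick, floor 5 mm above the table. Long enough only for the squeegee's length along the tray's x. Origin at the centre of its underside
- caddy: plywood ink caddy with two jars in it, fixed to the table on the other side of the press from the tray: 240 x 120 x 30 mm; not to be used. Origin at the centre of its underside
- ink_jar_a: white round ink jar with a black cap and a paper label, 68 mm across, 85 mm tall, standing in the ink caddy; bystander; origin at the centre of its foot
- ink_jar_b: dark round ink jar with a white cap, 68 mm across, 85 mm tall, standing in the ink caddy; bystander; origin at the centre of its foot
- tape_roll: tan roll of tape, 60 mm across, 24 mm high, lying on the left front corner of the press's board; bystander; origin at the centre of its underside
- spray_tin: plain bare-metal tin, 60 mm across, 170 mm tall, behind on the left; bystander; origin at the centre of its foot
- water_mug: white mug, 76 mm across, 90 mm tall, behind on the right; bystander; origin at the centre of its foot
- weight: dark steel weight, a disc 60 mm across and 35 mm high, on the right front corner of the press's board; bystander; origin at the centre of its underside
- screen_mesh (a point): centre of the screen's mesh, on its upper face: a firm flat floor 180 mm (press x) x 240 mm, 130 mm from the hinge axis, 46 mm above the table when shut, inside an aluminium frame 220 x 280 mm outside, 20 mm thick, whose top is 62 mm above the table
Mind the look-alikes: they are no part of the job. Of the things that look like the squeegee, the largest one is meant.

How it is judged:
By the outcome, as a careful person would: the job done as asked, in the order asked, and still so for the second after the job is handed in, while the arm keeps its last pose, push and grip.
It also fails if it takes over 58 s, if anything falls off the work surface, if the arm or the gripper's body presses on something with over 40 N, if the wrist force passes 120 N, or if a joint passes its speed limit or range.

### The arm

A 6-joint arm with a two-finger parallel gripper is mounted at the origin on the work surface. World frame = base frame: x ahead of the robot, y to its left, z up, the work surface at z = 0. Lengths are in mm, angles in rad, forces in N, time in s.
With the tool pointing down it reaches from about 300 to 750 mm from the base axis. Payload 8.5 kg.
Tool frame: the origin (TCP) lies midway between the tips of the shut fingers; the grasp point (between the pads) lies 19 mm behind it; z points along the fingers, y is the direction in which the jaws open and shut (so a half turn about z gives the same grasp; the last joint's range is limited). The gripper opens to 88 mm and grips with 3 to 60 N. Pads are 18 mm wide; open, the fingers measure 123 mm over their backs; the gripper's body (75 mm by 187 mm) begins 45 mm behind the grasp point.
Start: joints at [0.96, 0.381, 1.297, -0, 1.464, -0.215], TCP at [212.04, 507.464, 238.748] pointing down, gripper open.
Joint ranges: [-3.11, 3.11], [-0.89, 2.33], [0.22, 2.48], [-1.42, 4.56], [0.17, 2.85], [-2.88, 2.88]. Speed limits (rad/s): [2.39, 2.39, 3.14, 3.14, 3.14, 3.14].

### API

Orientations are given as [roll, pitch, yaw] about the fixed x, y, z axes, in that order (R = Rz(yaw) Ry(pitch) Rx(roll)).
In Python, from cell import r gives the robot as it stands.
- The arm moves only by the tool send_rows, never from a script. Its argument "motion" is a list that holds one entry, the list of rows, each a list of 5 numbers: the opening, from 0 (shut) to 1 (fully open), then the shift along the tool's x, y, z in m, then the turn about the tool's z in degrees. A call has 1 to 12 rows; each row shifts and turns the commanded pose from where the row before left it, along the tool's axes as they then stand; what a row does not reach is not made up. A row lasts 1/12 s, in which the tool goes at most 41.7 mm and 7.16 degrees, less where a joint would pass 70% of its speed; a pose out of reach is approached as far as the arm can. A call is refused whole if a number of a shift passes 0.0417 or a number of a turn 7.16, either way. A call with a gripper value outside its range is refused whole. The fingers move at their own pace and stop on an object; the grip force is fixed at half the most. Time passes only in rows, so rows that do not move let the fingers close. It gives the time, the measured TCP pose, the force and the opening at its end, in the units of the state.
- r.observe(): the state, without advancing time (a new reading comes with each control period).
- r.camera(name): name is "side" or "top"; returns a dict with "image" (400x640x3 uint8, blue, green, red), "intrinsics" (3x3 intrinsics, pixels), "position" and "attitude" of the camera in the world. Camera axes: x right, y up, looking along -z (the intrinsics and any distortion apply to the point x, -y, -z); pixel columns grow to the right and rows downward; lengths in mm; the calibration is good to about 2 mm. A picture is of the moment at which its call begins. There is no depth.
- r.job_done(): hands the job in, once; it reports no verdict.
The state is a dict: "t": time; "joints": joint angles; "joint_vel": joint speeds; "tau": joint torques, N m; "ee_pos": TCP position; "tool_rot": TCP orientation; "contact_force": force on the tool from outside, world axes, zero at the start; "wrist_torque": the same for the moment, N m; "grip_width": opening from 0.0 (shut) to 1.0 (fully open).
Only numpy, scipy, OpenCV 4.12 (cv2) and the standard library are available. Lean on these libraries where they do the work, as an engineer would, in place of code of your own. Each camera call takes 0.05 s, during which the arm holds its last target.

## Working session

There is one attempt and no reset: what is moved stays moved. The work goes in short steps, Python scripts to look and compute and a tool call to move; the robot and the scene stay as the last step left them, time stands still between calls to the robot, and variables do not carry over. Pictures are saved under pics/ and viewed, and the job is handed in when it is done.

Besides the shell and the picture viewer there is one more tool, called after ">>>" as name(argument=value, ...) on one line, values as JSON. send_rows: Moves the arm, as the interface text tells. Its arguments: {"type":"object","properties":{"motion":{"type":"array"}},"required":["motion"]}

```bash
ls; mkdir -p pics; python3 - <<'E'
from cell import r
import cv2
s=r.observe(); print(s)
for n in ("top","side"):
    c=r.camera(n); cv2.imwrite(f"pics/{n}0.png",c["image"]); print(n,c["intrinsics"],c["position"],c["attitude"],[k for k in c])
E
```

```text
pics
{'t': 0.0, 'joints': array([ 9.59707576e-01,  3.81189351e-01,  1.29825331e+00,  1.01822709e-06,
        1.46360402e+00, -2.15269775e-01]), 'joint_vel': array([ 0.00041187,  0.00068202,  0.00091742,  0.0006667 , -0.00093278,
       -0.00184719]), 'tau': array([ 4.05265018e-04, -4.37930775e+01, -2.24556041e+01,  7.12996954e-02,
        3.52180819e-02, -1.48896324e-04]), 'ee_pos': array([211.88132621, 507.24406327, 238.1438547 ]), 'tool_rot': array([-3.14017240e+00, -3.11586165e-04,  2.74577335e+00]), 'contact_force': array([-0.50593162,  0.35401908,  0.8211711 ]), 'wrist_torque': array([0.01350948, 0.01113358, 0.02480764]), 'grip_width': 0.9993673283651349}
top [[426.98465175   0.         322.03251438]
 [  0.         426.98465175 198.40797535]
 [  0.           0.           1.        ]] [ 480.80352913   52.1191516  1203.34264131] [ 0.07054709  0.01924121 -1.56960354] ['image', 'intrinsics', 'position', 'attitude']
side [[453.41431776   0.         318.8792359 ]
 [  0.         453.41431776 195.32365479]
 [  0.           0.           1.        ]] [ 205.7009792  -744.74384942 1070.02645018] [ 0.7101599  -0.01299243 -0.42230779] ['image', 'intrinsics', 'position', 'attitude']
```

View pics/top0.png

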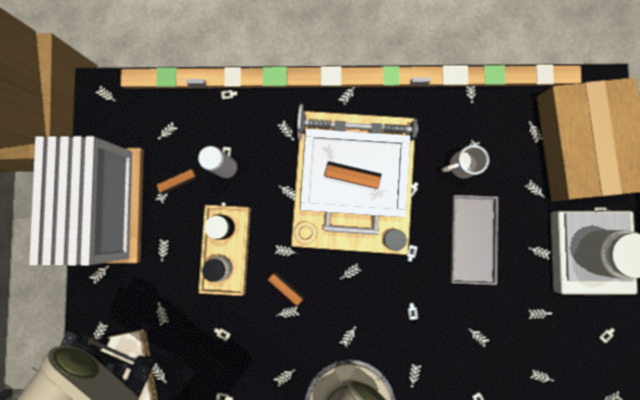

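View pics/side0.png

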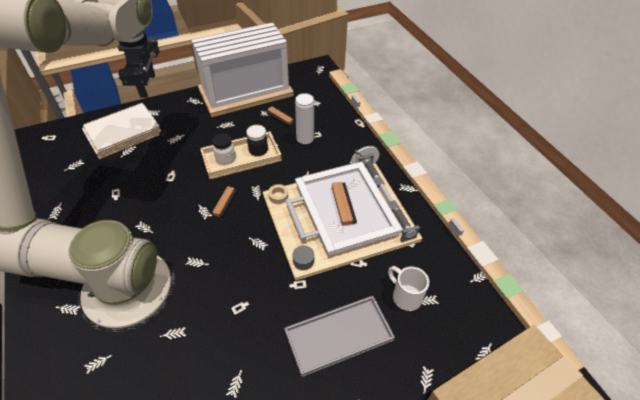

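Squeegee candidates in the top view are (352,176) on the mesh, (176,181) on the table at left, and (285,290) on the table in front. The one on the mesh is the largest and matches the description. Next I'll check it in a crop and measure.

```bash
cat > h.py <<'E'
import numpy as np, cv2
from scipy.spatial.transform import Rotation as R
F=np.diag([1,-1,-1.])
def cam(c):
    return c["intrinsics"],np.array(c["position"]),R.from_euler("xyz",c["attitude"]).as_matrix()
def ray(c,uv):
    K,p,A=cam(c); d=A@F@np.linalg.inv(K)@np.array([uv[0],uv[1],1.]); return p,d/np.linalg.norm(d)
def onz(c,uv,z):
    p,d=ray(c,uv); return p+d*(z-p[2])/d[2]
def proj(c,X):
    K,p,A=cam(c); q=K@F@A.T@(np.array(X)-p); return q[:2]/q[2]
def tri(c1,u1,c2,u2):
    p,d=ray(c1,u1);q,e=ray(c2,u2)
    s=np.linalg.lstsq(np.c_[d,-e],q-p,rcond=None)[0]; a=p+d*s[0];b=q+e*s[1]
    return (a+b)/2,np.linalg.norm(a-b)
E
python3 - <<'E'
from cell import r
from h import *
t=r.camera("top"); s=r.camera("side")
for n,c in(("top",t),("side",s)):
    im=c["image"]; hsv=cv2.cvtColor(im,cv2.COLOR_BGR2HSV)
    m=cv2.inRange(hsv,(5,130,70),(16,255,255))
    cs,_=cv2.findContours(m,0,2)
    for k in cs:
        if cv2.contourArea(k)>100:
            rc=cv2.minAreaRect(k); b=cv2.boxPoints(rc)
            z=70 if abs(rc[0][0]-350)<30 else 24
            print(n,np.round(rc[0]),np.round(rc[1],1),rc[2]); print(np.round([onz(c,q,z)[:2] for q in b],1).tolist())
cr=t["image"][90:270,270:520]; cv2.imwrite("pics/ctop.png",cv2.resize(cr,None,fx=3.2,fy=3.2,interpolation=2))
cr=s["image"][130:380,250:450]; cv2.imwrite("pics/cside.png",cv2.resize(cr,None,fx=2.4,fy=2.4,interpolation=2))
E
```

```text
top [285. 289.] [40.9 10.1] 41.496463775634766
[[341.8, 227.8], [362.3, 209.7], [289.3, 125.2], [269.0, 143.3]]
top [175. 180.] [ 9.5 40. ] 65.77225494384766
[[604.1, 541.8], [650.2, 440.2], [625.8, 428.7], [579.9, 530.1]]
top [352. 176.] [53.8 12. ] 13.392498016357422
[[622.8, 66.9], [654.4, 59.4], [620.6, -80.1], [589.3, -72.4]]
side [118.  65.] [10.3 16.5] 74.05460357666016
[[100.8, 1052.2], [164.0, 1060.7], [163.3, 984.7], [101.7, 977.3]]
side [171.  54.] [10.2 39.7] 76.75948333740234
[[268.2, 1053.4], [431.0, 1059.9], [421.6, 981.2], [263.0, 976.8]]
side [503. 114.] [370.3  37. ] 37.50122833251953
[[1145.2, 1018.6], [1382.4, 1240.8], [1497.7, -398.5], [1346.3, -448.4]]
```

View pics/ctop.png

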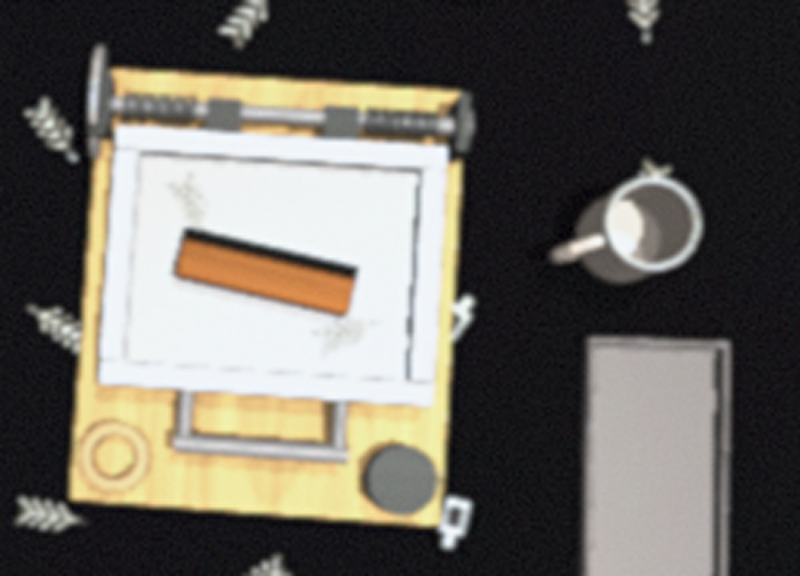

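View pics/cside.png

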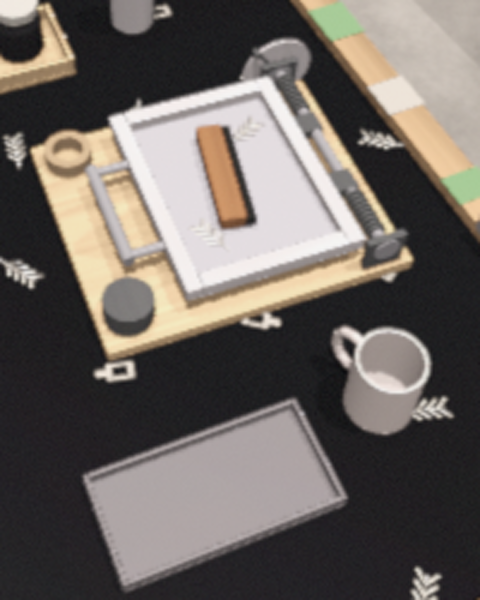

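The crop shows the wooden bar with its black blade on the far side, lying on the mesh, so this is the right one. The tray is on the right with long side near world x. Next are the poses.

```bash
python3 - <<'E'
from cell import r
from h import *
t=r.camera("top"); s=r.camera("side")
T=lambda q:(q[0]/3.2+270-.34,q[1]/3.2+90-.34)
S=lambda q:(q[0]/2.4+250-.29,q[1]/2.4+130-.29)
def rep(n,pts,z,f,c):
    P=np.array([onz(c,f(q),z)[:2] for q in pts]); print(n,np.round(P,1).tolist(),"ctr",np.round(P.mean(0),1),
     "edges",np.round([np.linalg.norm(P[i]-P[(i+1)%len(P)]) for i in range(len(P))],1),"ang",np.round([np.degrees(np.arctan2(*(P[(i+1)%len(P)]-P[i])[::-1])) for i in range(len(P))],1)); return P
rep("sqT",[(187,229),(357,268),(347,317),(174,276)],70,T,t)
rep("sqS",[(196,127),(229,124),(257,222),(222,228)],70,S,s)
rep("frT",[(116,126),(449,150),(432,404),(98,383)],62,T,t)
rep("frS",[(110,120),(265,79),(365,243),(195,291)],62,S,s)
rep("hbT",[(173,443),(347,455)],56,T,t)
rep("hbS",[(88,170),(128,260)],56,S,s)
rep("brdT",[(110,66),(468,90),(445,527),(68,500)],18,T,t)
rep("trS",[(84,477),(296,401),(346,497),(127,587)],20,S,s)
# tray by mask in top
im=t["image"]; hsv=cv2.cvtColor(im,cv2.COLOR_BGR2HSV)
m=cv2.inRange(hsv,(0,0,60),(180,60,200)); m[:,:440]=0;m[:,520:]=0;m[:190]=0;m[290:]=0
k=max(cv2.findContours(m,0,2)[0],key=cv2.contourArea); rc=cv2.minAreaRect(k); b=cv2.boxPoints(rc);print(rc)
rep("trT",b,20,lambda q:q,t)
E
```

```text
sqT [[660.7, 57.9], [627.6, -83.7], [586.7, -75.0], [621.1, 68.7]] ctr [624.  -8.] edges [145.4  41.9 147.9  41. ] ang [-103.1  168.1   76.5  -15.3]
sqS [[624.6, 64.9], [664.5, 53.1], [626.1, -97.4], [585.2, -88.9]] ctr [625.1 -17.1] edges [ 41.6 155.3  41.7 158.8] ang [ -16.5 -104.3  168.3   75.6]
frT [[750.2, 118.2], [728.7, -162.8], [514.7, -145.9], [532.1, 132.4]] ctr [631.4 -14.6] edges [281.8 214.7 278.9 218.5] ang [-94.4 175.5  86.4  -3.7]
frS [[533.8, 125.4], [746.7, 112.1], [729.2, -168.9], [522.5, -149.9]] ctr [633.1 -20.3] edges [213.3 281.5 207.6 275.5] ang [ -3.6 -93.5 174.8  87.6]
hbT [[482.1, 69.7], [472.2, -75.7]] ctr [477.2  -3. ] edges [145.7 145.7] ang [-93.9  86.1]
hbS [[479.9, 64.8], [472.5, -77.7]] ctr [476.2  -6.5] edges [142.7 142.7] ang [-93.  87.]
brdT [[814.3, 126.2], [791.6, -188.5], [410.4, -163.4], [432.9, 161.0]] ctr [612.3 -16.2] edges [315.5 381.9 325.1 383. ] ang [-94.1 176.2  86.   -5.2]
trS [[336.6, -283.7], [574.9, -295.5], [569.6, -409.9], [333.7, -402.7]] ctr [ 453.7 -347.9] edges [238.6 114.5 236.  119.1] ang [ -2.8 -92.7 178.3  88.6]
((474.6925354003906, 239.79608154296875), (46.23705291748047, 89.73873901367188), 1.080924153327942)
trT [[330.0, -276.0], [575.2, -285.5], [572.7, -412.2], [328.1, -400.9]] ctr [ 451.5 -343.7] edges [245.4 126.8 244.9 124.9] ang [ -2.2 -91.1 177.3  89.1]
```

```bash
cat >> h.py <<'E'
def go(s,x,y,z,yawdeg,n=None):
    """tool-axis shift from measured pose to target, then turn (deg about tool z)"""
    A=R.from_euler("xyz",s["tool_rot"]).as_matrix(); d=A.T@(np.array([x,y,z])-s["ee_pos"])/1000
    turn=-((yawdeg-np.degrees(s["tool_rot"][2])+180)%360-180)
    print("pos",np.round(s["ee_pos"],1),"yaw",round(np.degrees(s["tool_rot"][2]),2),"F",np.round(s["contact_force"],1),"w",round(s["grip_width"],3),"t",round(s["t"],2),"q",np.round(s["joints"],2))
    print("shift m",np.round(d,4),"turn",round(turn,2)); 
    if n: print("per row",np.round(d/n,4),round(turn/n,3))
E
python3 - <<'E'
from cell import r
from h import *
go(r.observe(),624,-11,200,76,24)
E
```

```text
pos [212.  507.4 238.6] yaw 157.32 F [ 0.1 -0.4  0.3] w 1.005 t 0.3 q [ 0.96  0.38  1.3  -0.    1.46 -0.22]
shift m [-0.58   -0.3194  0.0387] turn 81.32
per row [-0.0242 -0.0133  0.0016] 3.388
```

>>> send_rows(motion=[[[1, -0.012, -0.007, 0, 0], [1, -0.024, -0.013, 0, 0], [1, -0.028, -0.015, 0, 0], [1, -0.028, -0.015, 0, 0], [1, -0.028, -0.015, 0, 0], [1, -0.028, -0.015, 0, 0], [1, -0.028, -0.015, 0, 0], [1, -0.028, -0.015, 0, 0], [1, -0.028, -0.015, 0, 0], [1, -0.028, -0.015, 0, 0], [1, -0.028, -0.015, 0, 0], [1, -0.028, -0.015, 0, 0]]])

```text
t: 1.3
ee_pos: [438.8, 226.5, 238.9]
tool_rot: [-3.142, 0.0, 2.745]
contact_force: [0.6, 0.9, -0.4]
grip_width: 1.001
```

>>> send_rows(motion=[[[1, -0.028, -0.015, 0.003, 0], [1, -0.028, -0.015, 0.003, 0], [1, -0.028, -0.015, 0.003, 0], [1, -0.028, -0.015, 0.003, 0], [1, -0.028, -0.015, 0.003, 0], [1, -0.028, -0.015, 0.003, 0], [1, -0.028, -0.015, 0.003, 0], [1, -0.028, -0.016, 0.003, 0], [1, -0.024, -0.014, 0.003, 0], [1, -0.016, -0.01, 0.003, 0]]])

```text
t: 2.13
ee_pos: [626.6, -10.1, 208.3]
tool_rot: [-3.141, 0.0, 2.744]
contact_force: [-0.6, 0.3, 0.5]
grip_width: 0.998
```

>>> send_rows(motion=[[[1, 0, 0, 0, 6.8], [1, 0, 0, 0, 6.8], [1, 0, 0, 0, 6.8], [1, 0, 0, 0, 6.8], [1, 0, 0, 0, 6.8], [1, 0, 0, 0, 6.8], [1, 0, 0, 0, 6.8], [1, 0, 0, 0, 6.8], [1, 0, 0, 0, 6.8], [1, 0, 0, 0, 6.8], [1, 0, 0, 0, 6.7], [1, 0, 0, 0, 6.6]]])

```text
t: 3.13
ee_pos: [625.3, -7.8, 208.7]
tool_rot: [-3.141, 0.0, 1.321]
contact_force: [-1.7, -0.1, -0.4]
grip_width: 1.0
```

```bash
python3 - <<'E'
from cell import r
from h import *
go(r.observe(),624,-12,120,76,4)
c=r.camera("side");cv2.imwrite("pics/s1.png",cv2.resize(c["image"][60:330,200:480],None,fx=2.4,fy=2.2,interpolation=2))
E
```

```text
pos [625.3  -7.8 208.7] yaw 75.67 F [-1.7 -0.1 -0.4] w 1.0 t 3.13 q [-0.2   0.54  1.12 -0.    1.48  0.05]
shift m [-0.0044 -0.0002  0.0887] turn -0.33
per row [-0.0011 -0.0001  0.0222] -0.082
```

View pics/s1.png

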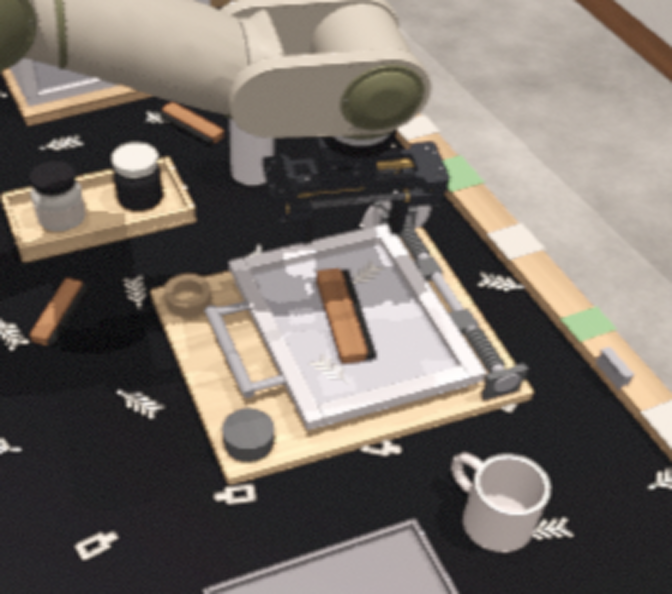

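>>> send_rows(motion=[[[1, -0.004, 0, 0.02, 0], [1, 0, 0, 0.025, 0], [1, 0, 0, 0.025, 0], [1, 0, 0, 0.025, 0], [1, 0, 0, 0.02, 0], [1, 0, 0, 0.015, 0], [1, 0, 0, 0.012, 0], [1, 0, 0, 0.008, 0], [1, 0, 0, 0.005, 0], [1, 0, 0, 0.003, 0], [1, 0, 0, 0, 0]]])

```text
t: 4.1
ee_pos: [624.7, -10.9, 50.7]
tool_rot: [-3.141, 0.0, 1.327]
contact_force: [0.2, -0.4, -0.7]
grip_width: 1.002
```

```bash
python3 - <<'E'
from cell import r
from h import *
go(r.observe(),624,-12,50,76)
c=r.camera("side");cv2.imwrite("pics/s2.png",cv2.resize(c["image"][100:270,260:440],None,fx=4,fy=3.5,interpolation=2))
E
```

```text
pos [624.7 -10.9  50.7] yaw 76.06 F [ 0.2 -0.4 -0.7] w 1.002 t 4.1 q [-0.21  0.69  1.33 -0.    1.13  0.04]
shift m [-0.0012 -0.0004  0.0007] turn 0.06
```

View pics/s2.png

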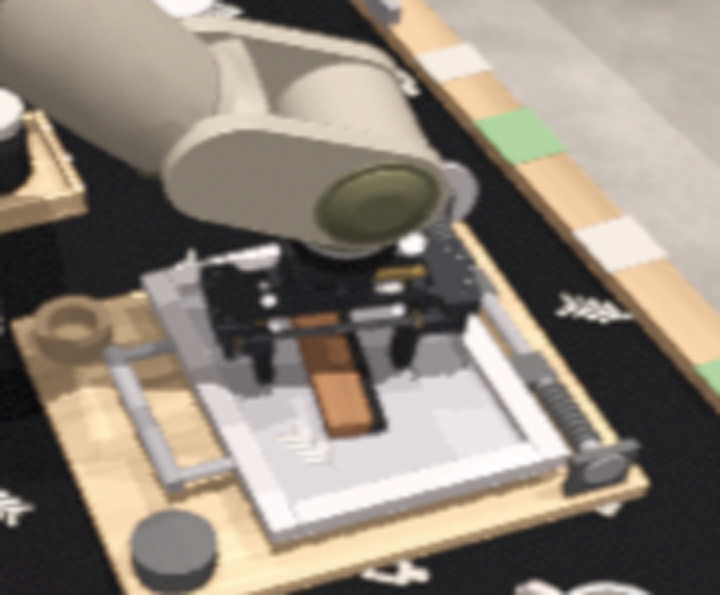

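Fingers straddle the squeegee, and the gap looks even on both sides. Closing now.

>>> send_rows(motion=[[[0.7, 0, 0, 0, 0], [0.55, 0, 0, 0, 0], [0.3, 0, 0, 0, 0], [0.3, 0, 0, 0, 0], [0.3, 0, 0, 0, 0], [0.3, 0, 0, 0, 0], [0.3, 0, 0, 0, 0], [0.3, 0, 0, 0, 0], [0.3, 0, 0, 0, 0]]])

```text
t: 4.9
ee_pos: [624.9, -10.7, 50.8]
tool_rot: [3.141, 0.0, 1.327]
contact_force: [1.0, -0.0, 0.3]
grip_width: 0.495
```

>>> send_rows(motion=[[[0.2, 0, 0, -0.005, 0], [0.2, 0, 0, -0.01, 0], [0.2, 0, 0, -0.015, 0], [0.2, 0, 0, -0.02, 0], [0.2, 0, 0, -0.02, 0], [0.2, 0, 0, -0.02, 0], [0.2, 0, 0, -0.02, 0], [0.2, 0, 0, -0.015, 0], [0.2, 0, 0, -0.01, 0], [0.2, 0, 0, 0, 0]]])

```text
t: 5.73
ee_pos: [625.4, -10.7, 188.4]
tool_rot: [3.138, -0.0, 1.327]
contact_force: [-0.8, 0.4, -1.6]
grip_width: 0.495
```

```bash
python3 - <<'E'
from cell import r
from h import *
go(r.observe(),452,-346,185,-2.3,18)
E
```

```text
pos [625.4 -10.7 188.4] yaw 76.03 F [-0.8  0.4 -1.6] w 0.495 t 5.73 q [-0.21  0.55  1.16  0.    1.43  0.04]
shift m [-0.3672 -0.0873  0.003 ] turn 78.33
per row [-0.0204 -0.0049  0.0002] 4.352
```

>>> send_rows(motion=[[[0.2, -0.008, -0.002, 0, 0], [0.2, -0.016, -0.004, 0, 0], [0.2, -0.022, -0.005, 0, 0], [0.2, -0.024, -0.006, 0, 0], [0.2, -0.024, -0.006, 0, 0], [0.2, -0.024, -0.006, 0, 0], [0.2, -0.024, -0.006, 0, 0], [0.2, -0.024, -0.006, 0, 0], [0.2, -0.024, -0.006, 0, 0], [0.2, -0.024, -0.006, 0, 0], [0.2, -0.024, -0.006, 0, 0], [0.2, -0.024, -0.006, 0, 0]]])

```text
t: 6.73
ee_pos: [496.8, -250.2, 184.5]
tool_rot: [-3.139, -0.001, 1.327]
contact_force: [-0.2, 0.1, -2.4]
grip_width: 0.498
```

>>> send_rows(motion=[[[0.2, -0.024, -0.006, 0, 0], [0.2, -0.024, -0.006, 0, 0], [0.2, -0.024, -0.006, 0, 0], [0.2, -0.018, -0.004, 0, 0], [0.2, -0.01, -0.002, 0, 2], [0.2, -0.005, 0, 0, 4], [0.2, 0, 0, 0, 6], [0.2, 0, 0, 0, 6], [0.2, 0, 0, 0, 6], [0.2, 0, 0, 0, 6], [0.2, 0, 0, 0, 6], [0.2, 0, 0, 0, 6]]])

```text
t: 7.73
ee_pos: [449.3, -344.7, 184.8]
tool_rot: [-3.14, 0.0, 0.587]
contact_force: [-0.8, -0.4, -1.8]
grip_width: 0.494
```

>>> send_rows(motion=[[[0.2, 0, 0, 0, 6], [0.2, 0, 0, 0, 6], [0.2, 0, 0, 0, 6], [0.2, 0, 0, 0, 6], [0.2, 0, 0, 0, 5], [0.2, 0, 0, 0, 4], [0.2, 0, 0, 0, 3.3], [0.2, 0, 0, 0, 0], [0.2, 0, 0, 0, 0]]])

```text
t: 8.48
ee_pos: [449.4, -344.9, 185.1]
tool_rot: [-3.141, 0.001, -0.039]
contact_force: [-0.4, -0.6, -1.8]
grip_width: 0.492
```

```bash
python3 - <<'E'
from cell import r
from h import *
go(r.observe(),452,-346,60,-2.3,18)
c=r.camera("side");cv2.imwrite("pics/s3.png",cv2.resize(c["image"][150:400,200:460],None,fx=2.8,fy=2.4,interpolation=2))
c=r.camera("top");cv2.imwrite("pics/t3.png",cv2.resize(c["image"][100:320,280:560],None,fx=2.6,fy=2.6,interpolation=2))
E
```

```text
pos [ 449.4 -344.9  185.1] yaw -2.22 F [-0.4 -0.6 -1.8] w 0.492 t 8.48 q [-0.86  0.45  1.34  0.    1.35  0.75]
shift m [0.0028 0.0011 0.1251] turn 0.08
per row [0.0002 0.0001 0.0069] 0.004
```

View pics/s3.png

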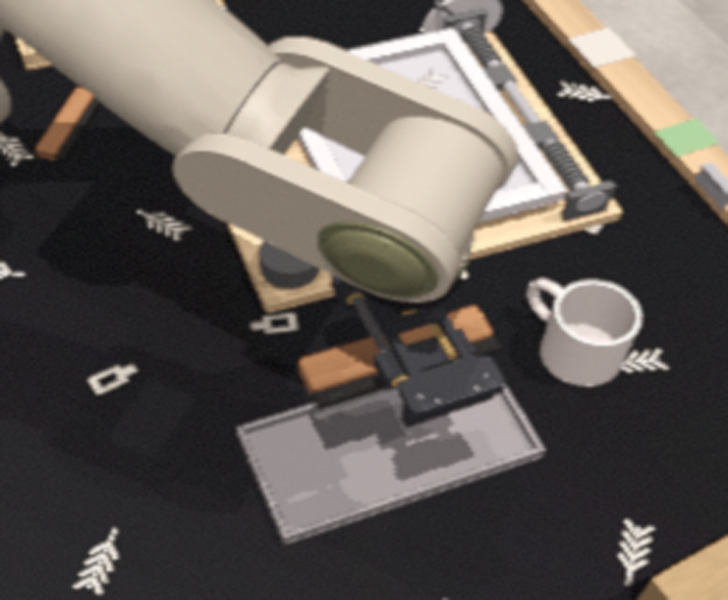

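View pics/t3.png

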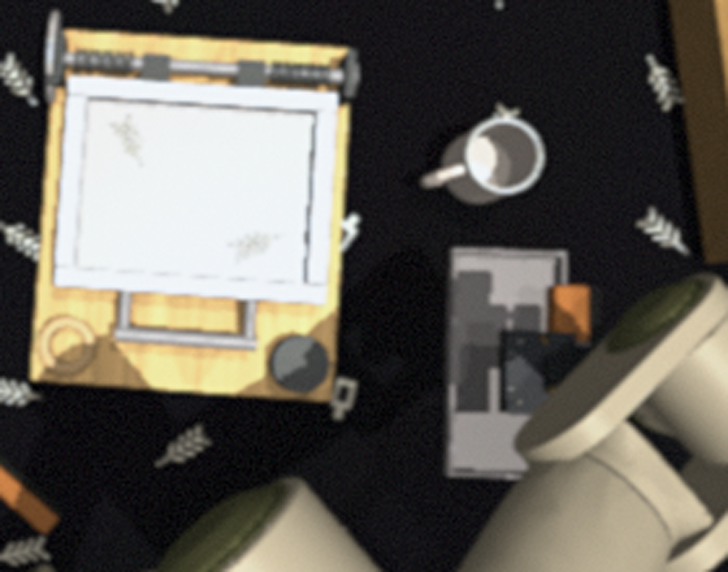

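>>> send_rows(motion=[[[0.2, 0.001, 0, 0.01, 0], [0.2, 0.001, 0.001, 0.02, 0], [0.2, 0.001, 0, 0.025, 0], [0.2, 0, 0, 0.025, 0], [0.2, 0, 0, 0.025, 0], [0.2, 0, 0, 0.02, 0], [0.2, 0, 0, 0.015, 0], [0.2, 0, 0, 0.012, 0], [0.2, 0, 0, 0.008, 0], [0.2, 0, 0, 0.005, 0], [0.2, 0, 0, 0.003, 0], [0.2, 0, 0, 0.002, 0]]])

```text
t: 9.58
ee_pos: [452.7, -346.5, 15.7]
tool_rot: [3.141, -0.0, -0.04]
contact_force: [-0.3, -0.0, -1.3]
grip_width: 0.495
```

>>> send_rows(motion=[[[0.2, 0, 0, 0.001, 0], [0.2, 0, 0, 0.001, 0], [0.2, 0, 0, 0.001, 0], [0.2, 0, 0, 0.001, 0], [0.2, 0, 0, 0, 0]]])

```text
t: 10.0
ee_pos: [452.6, -346.4, 11.8]
tool_rot: [3.141, -0.0, -0.04]
contact_force: [0.1, -0.2, -1.5]
grip_width: 0.493
```

```bash
python3 - <<'E'
from cell import r
from h import *
go(r.observe(),452,-346,10,-2.3)
c=r.camera("side");cv2.imwrite("pics/s4.png",cv2.resize(c["image"][250:400,230:430],None,fx=3.6,fy=3.6,interpolation=2))
E
```

```text
pos [ 452.6 -346.4   11.8] yaw -2.27 F [ 0.1 -0.2 -1.5] w 0.493 t 10.0 q [-0.86  0.67  1.53  0.    0.94  0.75]
shift m [-0.0006 -0.0004  0.0018] turn 0.03
```

View pics/s4.png

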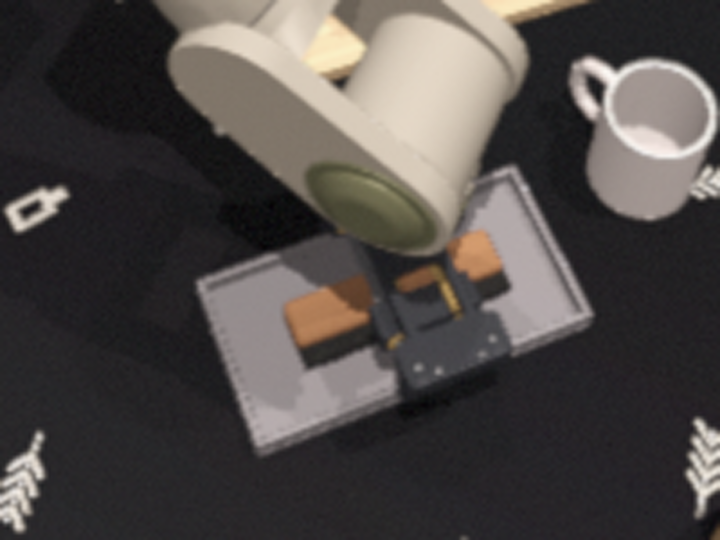

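Squeegee is centred inside the tray and just above the floor. I'll lower it the last 2 mm slowly until it touches.

>>> send_rows(motion=[[[0.2, 0, 0, 0.0005, 0], [0.2, 0, 0, 0.0005, 0], [0.2, 0, 0, 0.0005, 0], [0.2, 0, 0, 0, 0]]])

```text
t: 10.38
ee_pos: [452.5, -346.3, 10.2]
tool_rot: [-3.141, 0.0, -0.04]
contact_force: [0.1, 1.2, -1.6]
grip_width: 0.495
```

>>> send_rows(motion=[[[0.2, 0, 0, 0.0005, 0], [0.2, 0, 0, 0.0005, 0], [0.2, 0, 0, 0, 0]]])

```text
t: 10.63
ee_pos: [452.6, -346.4, 9.9]
tool_rot: [3.141, -0.0, -0.04]
contact_force: [-1.7, 1.7, 3.8]
grip_width: 0.495
```

>>> send_rows(motion=[[[0.52, 0, 0, 0, 0], [0.55, 0, 0, 0, 0], [0.6, 0, 0, 0, 0], [0.65, 0, 0, 0, 0], [0.65, 0, 0, 0, 0], [0.65, 0, 0, 0, 0], [0.65, 0, 0, 0, 0]]])

```text
t: 11.22
ee_pos: [452.6, -346.4, 9.2]
tool_rot: [-3.142, 0.0, -0.04]
contact_force: [0.0, 0.0, 0.4]
grip_width: 0.647
```

>>> send_rows(motion=[[[0.65, 0, 0, -0.005, 0], [0.65, 0, 0, -0.01, 0], [0.65, 0, 0, -0.02, 0], [0.65, 0, 0, -0.025, 0], [0.65, 0, 0, -0.03, 0], [0.65, 0, 0, -0.03, 0], [0.65, 0, 0, -0.03, 0], [0.65, 0, 0, -0.02, 0], [0.65, 0, 0, -0.01, 0], [0.65, 0, 0, 0, 0]]])

```text
t: 12.05
ee_pos: [453.0, -346.8, 191.9]
tool_rot: [3.138, -0.003, -0.04]
contact_force: [0.5, -0.6, 0.6]
grip_width: 0.648
```

```bash
python3 - <<'E'
from cell import r
from h import *
s=r.observe()
go(s,477.5,-5.5,190,85.9,18)
c=r.camera("side");cv2.imwrite("pics/s5.png",cv2.resize(c["image"][200:400,230:430],None,fx=3,fy=3,interpolation=2))
E
```

```text
pos [ 453.  -346.8  191.9] yaw -2.27 F [ 0.5 -0.6  0.6] w 0.648 t 12.05 q [-0.86  0.45  1.32  0.    1.36  0.75]
shift m [ 0.0109 -0.342   0.0007] turn -88.17
per row [ 0.0006 -0.019   0.    ] -4.899
```

View pics/s5.png

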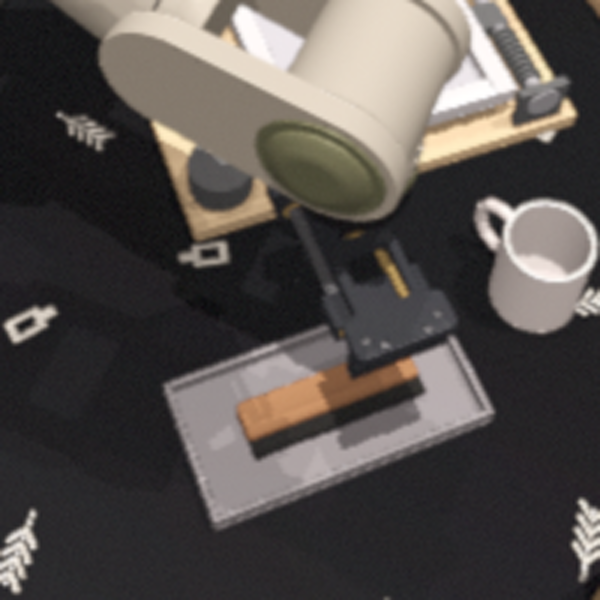

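>>> send_rows(motion=[[[0.65, 0, -0.01, 0, 0], [0.65, 0, -0.02, 0, 0], [0.65, 0.001, -0.026, 0, -3], [0.65, 0, -0.027, 0, 0], [0.5, 0, -0.027, 0, 0], [0.4, 0, -0.027, 0, 0], [0.4, 0, -0.027, 0, 0], [0.4, 0, -0.027, 0, 0], [0.4, 0, -0.027, 0, 0], [0.4, 0, -0.027, 0, 0], [0.4, 0, -0.027, 0, 0], [0.4, 0, -0.027, 0, 0]]])

```text
t: 13.1
ee_pos: [451.5, -45.4, 187.8]
tool_rot: [-3.14, 0.003, 0.013]
contact_force: [0.7, 0.8, 0.3]
grip_width: 0.398
```

>>> send_rows(motion=[[[0.4, 0, -0.02, 0, 0], [0.4, 0, -0.015, 0, 0], [0.4, 0, -0.008, 0, -3], [0.4, 0, 0, 0, -6], [0.4, 0, 0, 0, -7], [0.4, 0, 0, 0, -7], [0.4, 0, 0, 0, -7], [0.4, 0, 0, 0, -7], [0.4, 0, 0, 0, -7], [0.4, 0, 0, 0, -7], [0.4, 0, 0, 0, -7], [0.4, 0, 0, 0, -7]]])

```text
t: 14.1
ee_pos: [451.1, -3.8, 187.7]
tool_rot: [-3.138, 0.0, 1.153]
contact_force: [0.9, 0.3, 0.4]
grip_width: 0.404
```

>>> send_rows(motion=[[[0.4, 0, 0, 0, -7], [0.4, 0, 0, 0, -6], [0.4, 0, 0, 0, -4], [0.4, 0, 0, 0, -2.4], [0.4, 0, 0, 0, 0], [0.4, 0, 0, 0, 0]]])

```text
t: 14.6
ee_pos: [451.4, -4.0, 188.2]
tool_rot: [-3.139, -0.001, 1.484]
contact_force: [-0.4, -0.0, -0.6]
grip_width: 0.397
```

```bash
python3 - <<'E'
from cell import r
from h import *
s=r.observe()
go(s,477,-5.5,33,85.9,6)
E
```

```text
pos [451.4  -4.  188.2] yaw 85.05 F [-0.4 -0.  -0.6] w 0.397 t 14.6 q [-0.27  0.26  1.64  0.    1.24 -0.19]
shift m [0.0006 0.026  0.1552] turn -0.85
per row [0.0001 0.0043 0.0259] -0.141
```

Moving over the bar, then down to about z 80 for a look.

>>> send_rows(motion=[[[0.4, 0, 0.008, 0.005, -0.8], [0.4, 0, 0.01, 0.01, 0], [0.4, 0, 0.008, 0.02, 0], [0.4, 0, 0, 0.025, 0], [0.4, 0, 0, 0.025, 0], [0.4, 0, 0, 0.015, 0], [0.4, 0, 0, 0.008, 0], [0.4, 0, 0, 0, 0]]])

```text
t: 15.27
ee_pos: [477.6, -6.3, 79.5]
tool_rot: [-3.138, -0.001, 1.499]
contact_force: [0.6, 0.3, 0.3]
grip_width: 0.399
```

```bash
python3 - <<'E'
from cell import r
from h import *
s=r.observe()
go(s,477,-5.5,33,85.9,6)
c=r.camera("side");cv2.imwrite("pics/s6.png",cv2.resize(c["image"][120:290,230:430],None,fx=3.8,fy=3.4,interpolation=2))
c=r.camera("top");cv2.imwrite("pics/t6.png",cv2.resize(c["image"][170:270,290:430],None,fx=5,fy=5,interpolation=2))
E
```

```text
pos [477.6  -6.3  79.5] yaw 85.9 F [0.6 0.3 0.3] w 0.399 t 15.27 q [-0.26  0.45  1.73  0.    0.97 -0.19]
shift m [ 0.0007 -0.0005  0.0465] turn 0.0
per row [ 0.0001 -0.0001  0.0078] 0.001
```

View pics/s6.png

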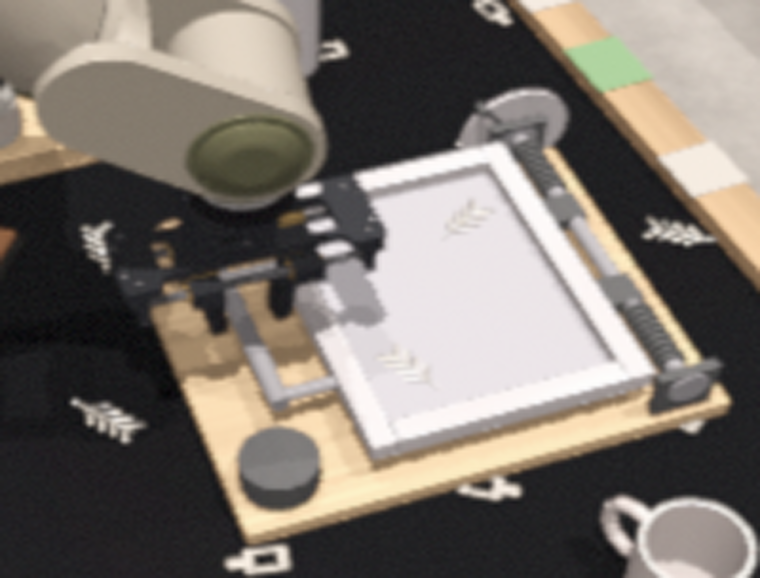

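View pics/t6.png

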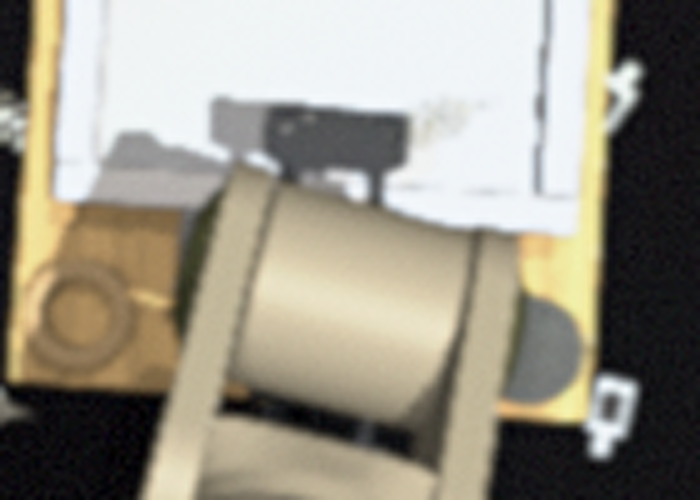

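>>> send_rows(motion=[[[0.4, 0, 0, 0.008, 0], [0.4, 0, 0, 0.01, 0], [0.4, 0, 0, 0.01, 0], [0.4, 0, 0, 0.008, 0], [0.4, 0, 0, 0.006, 0], [0.4, 0, 0, 0.004, 0], [0.4, 0, 0, 0, 0]]])

```text
t: 15.95
ee_pos: [478.0, -6.4, 34.8]
tool_rot: [-3.141, -0.0, 1.5]
contact_force: [-0.3, 0.2, -0.6]
grip_width: 0.401
```

>>> send_rows(motion=[[[0.3, 0, 0, 0, 0], [0.2, 0, 0, 0, 0], [0.1, 0, 0, 0, 0], [0, 0, 0, 0, 0], [0, 0, 0, 0, 0], [0, 0, 0, 0, 0], [0, 0, 0, 0, 0], [0, 0, 0, 0, 0]]])

```text
t: 16.62
ee_pos: [479.0, -6.6, 35.6]
tool_rot: [3.139, 0.0, 1.5]
contact_force: [5.4, 1.2, 0.9]
grip_width: 0.169
```

```bash
python3 - <<'E'
from cell import r
from h import *
s=r.observe()
go(s,477,-5.5,33,85.9)
E
```

```text
pos [479.   -6.6  35.6] yaw 85.92 F [5.4 1.2 0.9] w 0.169 t 16.62 q [-0.26  0.52  1.77  0.    0.85 -0.19]
shift m [ 0.0009 -0.0021  0.0026] turn 0.02
```

```bash
python3 - <<'E'
import numpy as np
th=np.r_[0,.01,.03,np.arange(.06,.80,.03),.8]
P=np.c_[285*(1-np.cos(th)),285*np.sin(th)]; P=np.round(P*2)/2
for a,p,d in zip(th[1:],P[1:],np.diff(P,axis=0)): print(round(a,2),p,d)
for a in (.82,.84,.86,.88,.9,.92,.94,.95,.96,.97,.98,1): print(a,np.round([285*(1-np.cos(a)),285*np.sin(a)],1))
E
```

```text
0.01 [0. 3.] [0. 3.]
0.03 [0.  8.5] [0.  5.5]
0.06 [ 0.5 17. ] [0.5 8.5]
0.09 [ 1.  25.5] [0.5 8.5]
0.12 [ 2. 34.] [1.  8.5]
0.15 [ 3.  42.5] [1.  8.5]
0.18 [ 4.5 51. ] [1.5 8.5]
0.21 [ 6.5 59.5] [2.  8.5]
0.24 [ 8.  67.5] [1.5 8. ]
0.27 [10.5 76. ] [2.5 8.5]
0.3 [12.5 84. ] [2. 8.]
0.33 [15.5 92.5] [3.  8.5]
0.36 [ 18.5 100.5] [3. 8.]
0.39 [ 21.5 108.5] [3. 8.]
0.42 [ 25. 116.] [3.5 7.5]
0.45 [ 28.5 124. ] [3.5 8. ]
0.48 [ 32.  131.5] [3.5 7.5]
0.51 [ 36.5 139. ] [4.5 7.5]
0.54 [ 40.5 146.5] [4.  7.5]
0.57 [ 45. 154.] [4.5 7.5]
0.6 [ 50. 161.] [5. 7.]
0.63 [ 54.5 168. ] [4.5 7. ]
0.66 [ 60.  174.5] [5.5 6.5]
0.69 [ 65.  181.5] [5. 7.]
0.72 [ 70.5 188. ] [5.5 6.5]
0.75 [ 76.5 194.5] [6.  6.5]
0.78 [ 82.5 200.5] [6. 6.]
0.8 [ 86.5 204.5] [4. 4.]
0.82 [ 90.6 208.4]
0.84 [ 94.8 212.2]
0.86 [ 99.1 216. ]
0.88 [103.4 219.7]
0.9 [107.8 223.2]
0.92 [112.3 226.7]
0.94 [116.9 230.2]
0.95 [119.2 231.8]
0.96 [121.5 233.5]
0.97 [123.9 235.1]
0.98 [126.2 236.7]
1 [131.  239.8]
```

>>> send_rows(motion=[[[0, 0, 0.001, 0, 0], [0, 0, 0.0005, 0, 0], [0, 0, 0, -0.003, 0], [0, 0, 0, -0.0055, 0], [0, 0, 0.0005, -0.0085, 0], [0, 0, 0.0005, -0.0085, 0], [0, 0, 0.001, -0.0085, 0], [0, 0, 0.001, -0.0085, 0], [0, 0, 0, 0, 0]]])

```text
t: 17.37
ee_pos: [482.2, -6.8, 79.4]
tool_rot: [-3.141, 0.0, 1.5]
contact_force: [-3.6, -2.5, -3.3]
grip_width: 0.167
```

```bash
python3 - <<'E'
from cell import r
from h import *
s=r.observe()
go(s,480+3,-6.6,35+42.5,85.9); print(s["wrist_torque"])
c=r.camera("side");cv2.imwrite("pics/s7.png",cv2.resize(c["image"][100:290,230:430],None,fx=3.5,fy=3.1,interpolation=2))
E
```

```text
pos [482.2  -6.8  79.4] yaw 85.94 F [-3.6 -2.5 -3.3] w 0.167 t 17.37 q [-0.26  0.46  1.71 -0.    0.97 -0.19]
shift m [0.0002 0.0007 0.0019] turn 0.04
[-0.41528481  0.7469678  -0.00934419]
```

View pics/s7.png

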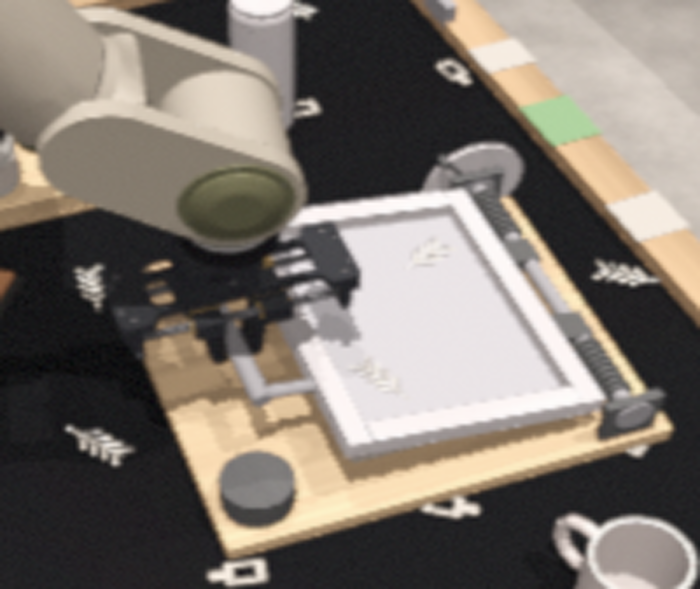

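>>> send_rows(motion=[[[0, 0, 0.001, -0.0085, 0], [0, 0, 0.0015, -0.0085, 0], [0, 0, 0.0015, -0.008, 0], [0, 0, 0.0025, -0.0085, 0], [0, 0, 0.002, -0.008, 0], [0, 0, 0.003, -0.0085, 0], [0, 0, 0.003, -0.008, 0], [0, 0, 0.003, -0.008, 0], [0, 0, 0.0035, -0.0075, 0], [0, 0, 0.0035, -0.008, 0], [0, 0, 0.0035, -0.0075, 0], [0, 0, 0, 0, 0]]])

```text
t: 18.42
ee_pos: [510.1, -8.7, 168.6]
tool_rot: [-3.14, 0.001, 1.5]
contact_force: [-8.3, -3.6, -0.3]
grip_width: 0.168
```

```bash
python3 - <<'E'
from cell import r
from h import *
s=r.observe()
go(s,480+32,-6.6-2,35+131.5,85.9); print(s["wrist_torque"])
c=r.camera("side");cv2.imwrite("pics/s8.png",cv2.resize(c["image"][60:290,230:430],None,fx=3,fy=2.6,interpolation=2))
E
```

```text
pos [510.1  -8.7 168.6] yaw 85.94 F [-8.3 -3.6 -0.3] w 0.168 t 18.42 q [-0.25  0.38  1.52 -0.    1.24 -0.18]
shift m [0.0003 0.0019 0.0021] turn 0.04
[-0.52119128  1.55024985 -0.00968107]
```

View pics/s8.png

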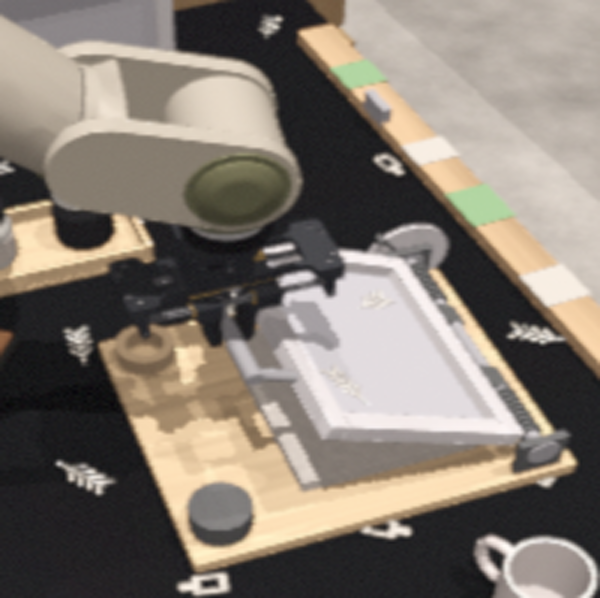

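>>> send_rows(motion=[[[0, 0, 0.0035, -0.0075, 0], [0, 0, 0.0035, -0.0075, 0], [0, 0, 0.004, -0.0075, 0], [0, 0, 0.0045, -0.007, 0], [0, 0, 0.0045, -0.007, 0], [0, 0, 0.005, -0.0065, 0], [0, 0, 0.005, -0.007, 0], [0, 0, 0.0055, -0.0065, 0], [0, 0, 0, 0, 0]]])

```text
t: 19.22
ee_pos: [546.7, -11.4, 225.5]
tool_rot: [3.14, 0.0, 1.5]
contact_force: [-8.1, -2.5, 4.1]
grip_width: 0.172
```

```bash
python3 - <<'E'
from cell import r
from h import *
s=r.observe()
go(s,480+70.5,-6.6-5,35+188,85.9); print(s["wrist_torque"])
c=r.camera("side");cv2.imwrite("pics/s9.png",cv2.resize(c["image"][60:260,230:430],None,fx=4,fy=3,interpolation=2));cv2.imwrite("pics/s9f.png",c["image"])
c=r.camera("top");cv2.imwrite("pics/t9.png",cv2.resize(c["image"][90:270,270:430],None,fx=4,fy=3.3,interpolation=2))
E
```

```text
pos [546.7 -11.4 225.5] yaw 85.93 F [-8.1 -2.5  4.1] w 0.172 t 19.22 q [-0.24  0.38  1.33 -0.    1.42 -0.17]
shift m [0.     0.0038 0.0025] turn 0.03
[-0.4313494   1.57362967  0.01401205]
```

View pics/s9.png

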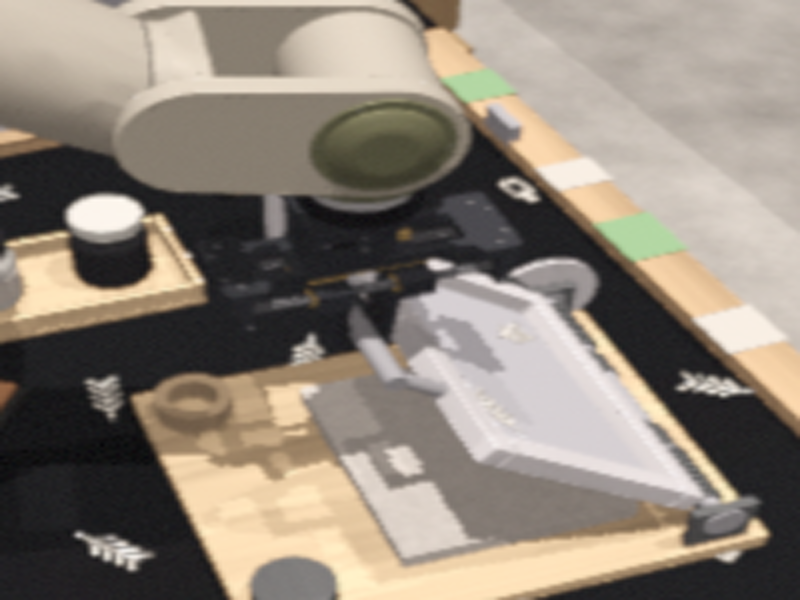

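View pics/t9.png

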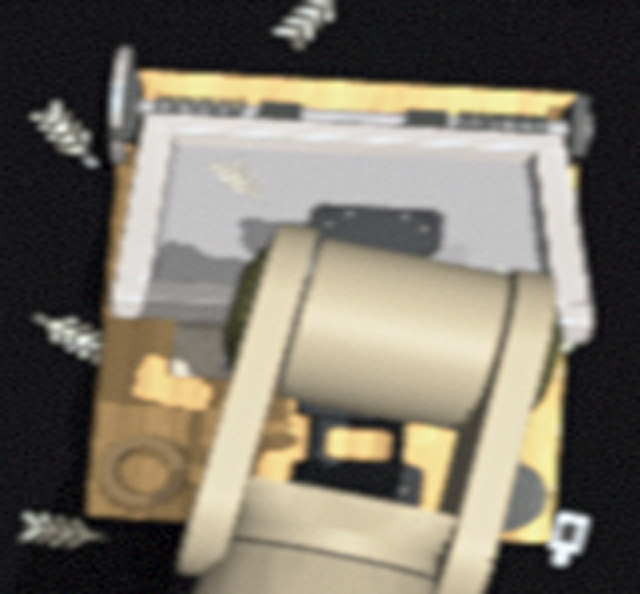

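```bash
cat >> h.py <<'E'
H=np.array([761.9,-26.9,52.]); ps=np.radians(-4.1); U=np.array([np.cos(ps),np.sin(ps),0]); V=np.array([-np.sin(ps),np.cos(ps),0])
def ang(c,uv,yp,along,norm):
    p,d=ray(c,uv); k=(yp-(p-H)@V)/(d@V); q=p+k*d-H
    a=-q@U; z=q[2]; return np.hypot(a,z),np.arctan2(z,a)-np.arctan2(norm,along),np.hypot(along,norm)
E
python3 - <<'E'
from cell import r
from h import *
s=r.camera("side")
print("shut",ang(s,(195/2.4+250-.29,291/2.4+130-.29),-140,240,10))
print("now TR",ang(s,(230+487/4-.4,60+463/3-.35),-140,240,10))
print("now BR",ang(s,(230+437/4-.4,60+352/3-.35),140,240,10))
E
```

```text
shut (np.float64(230.31899312457728), np.float64(0.0032982976332950192), np.float64(240.20824298928628))
now TR (np.float64(234.0704651452398), np.float64(0.6419519205244073), np.float64(240.20824298928628))
now BR (np.float64(99.64194252004458), np.float64(-0.3894610468777873), np.float64(240.20824298928628))
```

```bash
python3 - <<'E'
from cell import r
from h import *
c=r.camera("side")
s=r.observe(); g=s["ee_pos"]+[0,0,19]; print("grasp pt",np.round(g),proj(c,g), "press rel hinge",np.round([-(g-H)@U,(g-H)@V,g[2]-52],1))
print("bar end", ang(c,(230+400/4,60+383/3),-73,285,0))
im=c["image"]
for th in (.62,.66,.70,.74):
    q=lambda a,y,n: proj(c,H-U*(a*np.cos(th)-n*np.sin(th))+V*y+np.array([0,0,a*np.sin(th)+n*np.cos(th)]))
    print(th,"TRcorner",np.round(q(240,-140,10),1),"TLcorner",np.round(q(240,140,10),1),"barR",np.round(q(285,-73,0),1))
cv2.imwrite("pics/s10.png",cv2.resize(im[110:230,290:440],None,fx=5.2,fy=5,interpolation=2))
E
```

```text
grasp pt [546. -11. 243.] [318.43376372 166.22251799] press rel hinge [2.167e+02 1.000e-01 1.915e+02]
bar end (np.float64(282.45953861420276), np.float64(0.7164913343187007), np.float64(285.0))
0.62 TRcorner [348.3 214.9] TLcorner [310.3 141.3] barR [322.6 194.9]
0.66 TRcorner [350.8 212.4] TLcorner [312.3 138.8] barR [325.3 191.8]
0.7 TRcorner [353.4 209.8] TLcorner [314.4 136.4] barR [328.1 188.7]
0.74 TRcorner [356.1 207.3] TLcorner [316.7 134. ] barR [331.1 185.6]
```

View pics/s10.png

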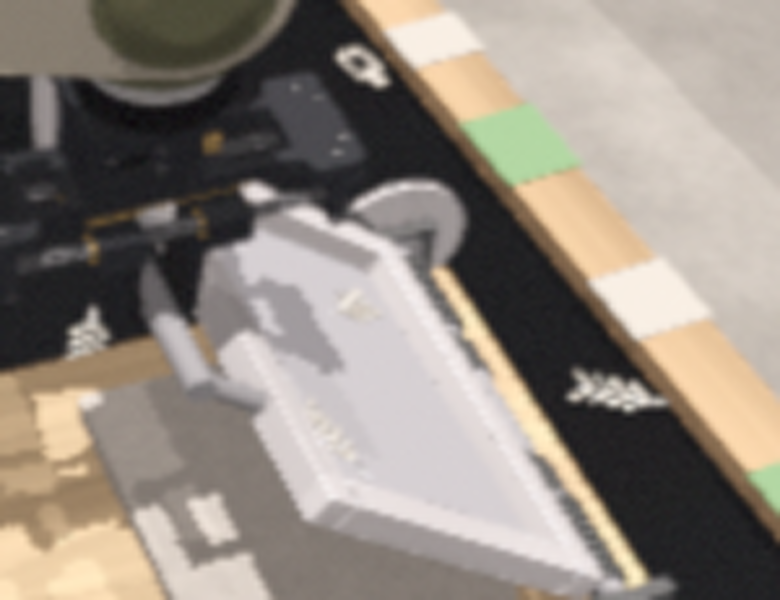

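>>> send_rows(motion=[[[0, 0, 0.003, -0.0035, 0], [0, 0, 0.0055, -0.0065, 0], [0, 0, 0.006, -0.006, 0], [0, 0, 0.006, -0.006, 0], [0, 0, 0.0065, -0.0055, 0], [0, 0, 0.0065, -0.0055, 0], [0, 0, 0.0065, -0.0055, 0], [0, 0, 0.0065, -0.0055, 0], [0, 0, 0.004, -0.003, 0], [0, 0, 0, 0, 0], [0, 0, 0, 0, 0]]])

```text
t: 20.33
ee_pos: [596.9, -15.0, 272.6]
tool_rot: [3.138, 0.001, 1.5]
contact_force: [-5.2, -2.2, 6.3]
grip_width: 0.167
```

```bash
cat > look.py <<'E'
import sys
from cell import r
from h import *
s=r.observe(); g=s["ee_pos"]+[0,0,19]; a=-(g-H)@U; z=g[2]-52
print("th kin",round(np.arctan2(z,a),3),"rad",round(np.hypot(a,z),1)); go(s,*s["ee_pos"],85.9)
c=r.camera("side")
for th in np.arange(.74,1.05,.04):
    q=lambda a,y,n: proj(c,H-U*(a*np.cos(th)-n*np.sin(th))+V*y+np.array([0,0,a*np.sin(th)+n*np.cos(th)]))
    f=lambda p:np.round((p-[290,90])*[5.2,4.6])
    print(round(th,2),"TRcorner",f(q(240,-140,10)),"barR",f(q(285,-73,0)))
cv2.imwrite(sys.argv[1],cv2.resize(c["image"][90:220,290:440],None,fx=5.2,fy=4.6,interpolation=2))
E
python3 look.py pics/s11.png
```

```text
th kin 0.967 rad 291.1
pos [596.9 -15.  272.6] yaw 85.93 F [-5.2 -2.2  6.3] w 0.167 t 20.33 q [-0.22  0.44  1.1  -0.    1.6  -0.15]
shift m [0. 0. 0.] turn 0.03
0.74 TRcorner [344. 540.] barR [213. 440.]
0.78 TRcorner [359. 528.] barR [230. 426.]
0.82 TRcorner [374. 517.] barR [247. 412.]
0.86 TRcorner [390. 506.] barR [264. 398.]
0.9 TRcorner [406. 495.] barR [283. 384.]
0.94 TRcorner [423. 484.] barR [302. 371.]
0.98 TRcorner [440. 473.] barR [321. 358.]
1.02 TRcorner [458. 463.] barR [341. 346.]
```

View pics/s11.png

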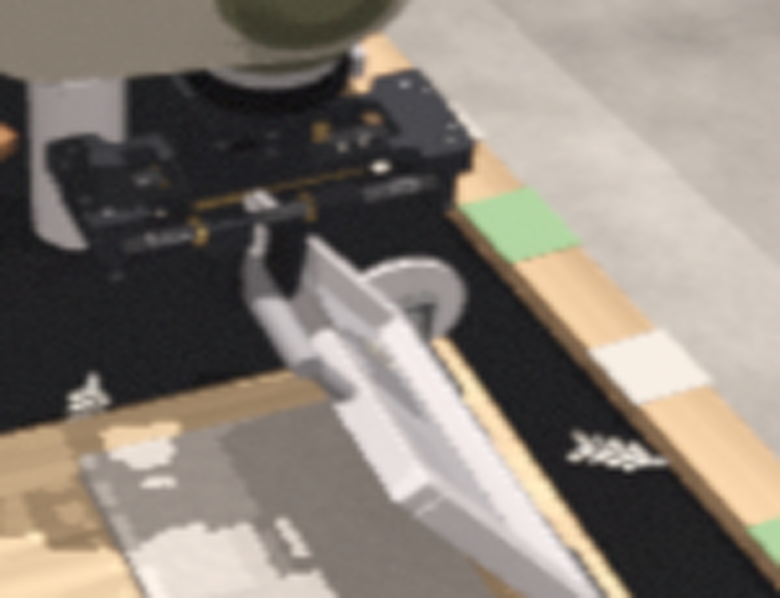

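>>> send_rows(motion=[[[0, 0, 0.002, -0.0015, 0], [0, 0, 0.003, -0.002, 0], [0, 0, 0.001, -0.001, 0], [0, 0, 0, 0, 0], [0, 0, 0, 0, 0]]])

```text
t: 20.8
ee_pos: [602.6, -15.3, 276.4]
tool_rot: [3.139, 0.0, 1.5]
contact_force: [-4.6, -2.8, 6.2]
grip_width: 0.17
```

```bash
python3 look.py pics/s12.png | head -4; python3 - <<'E'
import cv2
im=cv2.imread("pics/s12.png"); cv2.imwrite("pics/s12c.png",cv2.resize(im[220:380,300:520],None,fx=3,fy=3,interpolation=2))
E
```

```text
th kin 0.99 rad 291.1
pos [602.6 -15.3 276.4] yaw 85.93 F [-4.6 -2.8  6.2] w 0.17 t 20.8 q [-0.22  0.45  1.07 -0.    1.62 -0.15]
shift m [0. 0. 0.] turn 0.03
0.74 TRcorner [344. 540.] barR [213. 440.]
```

View pics/s12.png

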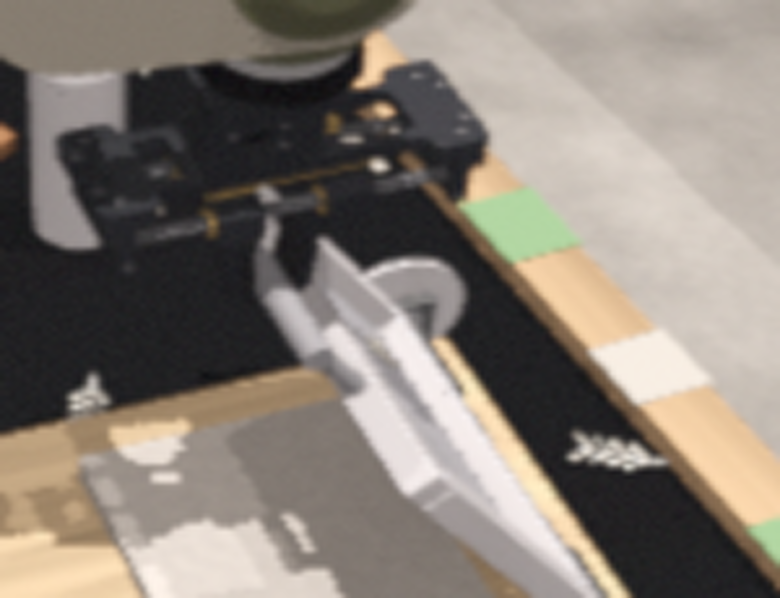

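View pics/s12c.png

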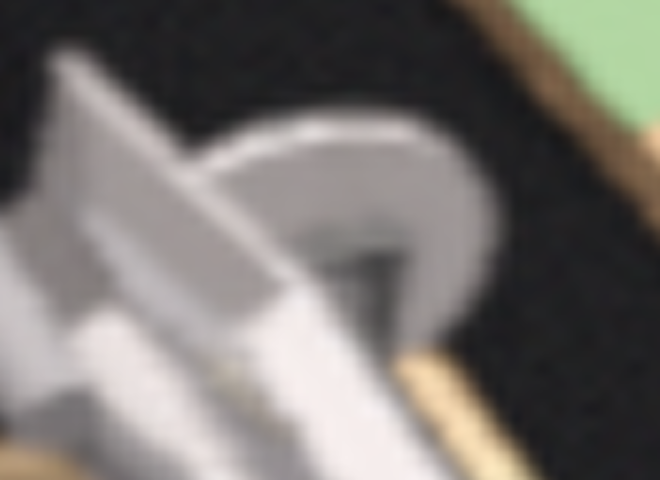

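>>> send_rows(motion=[[[0, 0, -0.0025, 0.0015, 0], [0, 0, -0.0045, 0.003, 0], [0, 0, -0.0045, 0.0035, 0], [0, 0, -0.0045, 0.0035, 0], [0, 0, -0.0045, 0.0035, 0], [0, 0, -0.0045, 0.0035, 0], [0, 0, -0.004, 0.0035, 0], [0, 0, -0.004, 0.0035, 0], [0, 0, -0.003, 0.0025, 0], [0, 0, 0, 0, 0], [0, 0, 0, 0, 0], [0, 0, 0, 0, 0]]])

```text
t: 21.85
ee_pos: [566.6, -12.7, 246.6]
tool_rot: [-3.141, -0.0, 1.5]
contact_force: [0.4, -1.8, 0.0]
grip_width: 0.171
```

```bash
python3 look.py pics/s13.png; python3 - <<'E'
from cell import r
import cv2
cv2.imwrite("pics/s13f.png",r.camera("side")["image"]);cv2.imwrite("pics/t13f.png",r.camera("top")["image"])
E
```

```text
th kin 0.829 rad 289.8
pos [566.6 -12.7 246.6] yaw 85.92 F [ 0.4 -1.8  0. ] w 0.171 t 21.85 q [-0.23  0.4   1.24  0.    1.5  -0.16]
shift m [0. 0. 0.] turn 0.02
0.74 TRcorner [344. 540.] barR [213. 440.]
0.78 TRcorner [359. 528.] barR [230. 426.]
0.82 TRcorner [374. 517.] barR [247. 412.]
0.86 TRcorner [390. 506.] barR [264. 398.]
0.9 TRcorner [406. 495.] barR [283. 384.]
0.94 TRcorner [423. 484.] barR [302. 371.]
0.98 TRcorner [440. 473.] barR [321. 358.]
1.02 TRcorner [458. 463.] barR [341. 346.]
```

View pics/s13.png

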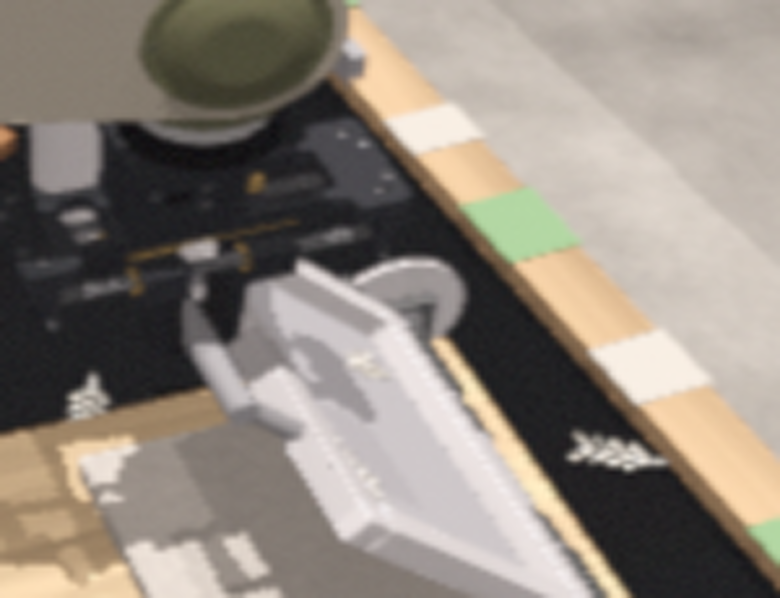

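View pics/s13f.png

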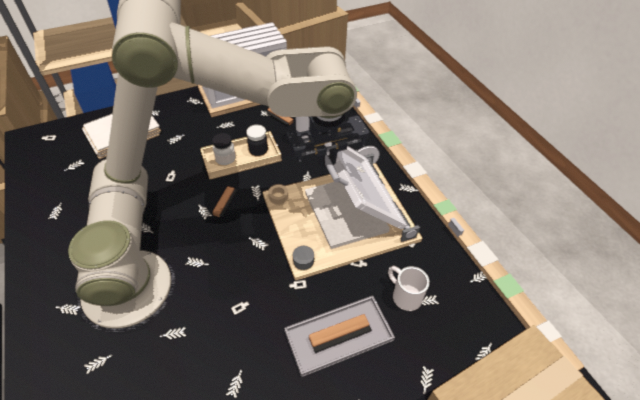

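View pics/t13f.png

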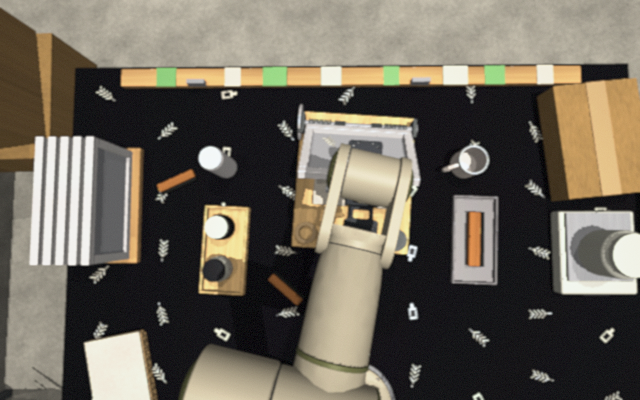

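TR corner sits at about (378,520), which gives about 0.82 rad. The squeegee is flat in the tray and nothing else has moved. One short hold to check it's steady, then I'll hand in.

>>> send_rows(motion=[[[0, 0, 0, 0, 0], [0, 0, 0, 0, 0], [0, 0, 0, 0, 0], [0, 0, 0, 0, 0], [0, 0, 0, 0, 0], [0, 0, 0, 0, 0]]])

```text
t: 22.5
ee_pos: [566.5, -12.7, 246.7]
tool_rot: [3.141, -0.0, 1.5]
contact_force: [4.2, -1.4, -2.4]
grip_width: 0.17
```

```bash
python3 look.py pics/s14.png|head -2; python3 - <<'E'
import cv2,numpy as np
from cell import r
print("diff",np.abs(cv2.imread("pics/s13.png").astype(int)-cv2.imread("pics/s14.png")).mean())
print(r.job_done())
E
```

```text
th kin 0.829 rad 289.9
pos [566.5 -12.7 246.7] yaw 85.93 F [ 4.2 -1.4 -2.4] w 0.17 t 22.5 q [-0.23  0.4   1.24  0.    1.5  -0.16]
diff 0.8024847783208987
the job is handed in; nothing more can be done
None
```

The squeegee is lying flat in the grey tray. The screen is still gripped at about 0.82 rad, roughly 4 to 5 degrees below its balance point. I handed the job in at about 22.5 s.

- **Squeegee:** I lowered it slowly until it touched the tray floor (last reading about 4 N) and then released it. The later pictures show it flat in the middle of the tray.
- **Screen:** I gripped the handle bar, raised the screen to about 0.98 rad (roughly 4.5 degrees past balance), then eased it back. It stayed gripped throughout and never went near its stop.
- **Last checks:** The final angle read 0.829 rad from the arm position and about 0.82 from the side picture. The grip and pose were steady over the last half second, and the other things on the table looked unmoved in both views.
- **Where checks disagreed:**
  - The handle's distance from the hinge came out at 290 mm instead of 285. I put that down to a few millimetres of error in my hinge estimate.
  - One early angle reading of 0.64 rad came from picking the wrong frame corner. Picking the right corner gave about 0.71.
  - The handle force did not clearly change sign past balance, so I relied on the measured angle there. In the last close-up the frame's side hid the balance pin, so I could not check against it directly.

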